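Count to the third gap of the spool rack and push the red spool in

TASK

Count along the spool rack's metal top rail with a fingertip, starting at the dark wooden end nearest the robot: touch the rail over the first gap, then over the second, then over the third, and no further. Then slide the red thread spool, with the fingers only pushing it, to that third gap and push it in, upright, until it stands home against the back board. Nothing may be picked up, and the other two spools and the webbing roll stay where they are.

Things in the scene. Friction and masses are not known exactly. Their poses are not given: they have to be found in the camera images.
- rack: Fixed wooden spool rack, 238 x 52 x 62 mm, no floor: back board and 5 dividers (6 mm thick, 54 high) make 4 gaps in a row along its x, 52 mm wide, 44 deep, open to its +y (robot's left). Gap 1 is at -x, nearest the robot, with a dark end divider. Origin: centre of underside, z up. Gap centres x = -87, -29, 29, 87 mm; back board's face y = -18, dividers' front y = 26; yaw small
- rail1: Bright metal piece of the top rail over gap 1, 52 x 16 x 8 mm with rounded ends, rigidly fixed to the rack; 6 mm breaks over the dividers part it from its neighbours. Origin: centre of its underside (rack x -87, y 2, z 54 mm); its top is 62 mm above the table. Spools pass under the rail. Axes as the rack's
- rail2: The same rail piece over gap 2 (rack x -29 mm)
- rail3: The same rail piece over gap 3 (rack x +29 mm)
- rail4: The same rail piece over gap 4 (not to be touched)
- gap3_home (a point): Point on the table where the centre of the red spool stands when it is fully home in the third gap (rack frame x +29, y +2 mm)
- red_spool: Wooden spool of red thread standing upright on the table in front of the rack (on its open side), loose: 40 mm in diameter at its flanges, 42 mm high, about 50 g. Origin: centre of its underside; z is its own axis, its turn about z means nothing
- dark_spool: Bystander: spool of dark blue-black thread, 40 mm in diameter, 45 mm high, standing loose in gap 1 or gap 4. Origin: centre of its underside
- jute_spool: Bystander: spool of pale jute twine, 48 mm in diameter, 50 mm high, standing loose in the other of gap 1 and gap 4; it stands about 5 mm out of the gap's front. Origin: centre of its underside
- webbing: Bystander: brown roll of jute webbing, 83 x 91 mm and 50 mm high, standing loose beyond the rack. Origin: centre of its underside
Things that resemble listed ones, but are neither listed nor needed, are in the scene too. Leave any turquoise look-alike of the red_spool alone.

How it is judged:
By the outcome, as a careful person would: the job done as asked, in the order asked, and still so for the second after the job is handed in, with the robot touching nothing.
It also fails if it takes over 64 s, if anything falls off the work surface, if the arm or the gripper's body presses on something with over 40 N, if the wrist force passes 120 N, or if a joint passes its speed limit or range.

ROBOT

A 6-joint arm with a two-finger parallel gripper is mounted at the origin on a cart in front of the work surface, level with it; the furniture and walls round the work are solid. World frame = base frame: x ahead of the robot, y to its left, z up, the work surface at z = 0. Lengths are in m, angles in degrees, forces in N, time in s.
With the tool pointing down it reaches from about 0.25 to 0.725 m from the base axis. Payload 9.7 kg.
Tool frame: the origin (TCP) lies at the very end of the fingers, on their centre line; the grasp point (between the pads) lies 19 mm behind it; z points along the fingers, y is the direction in which the jaws open and shut (so a half turn about z gives the same grasp; the last joint's range is limited). The gripper opens to 85 mm and grips with 20 to 120 N. Pads are 22 mm wide; open, the fingers measure 114 mm over their backs; the gripper's body (76 mm by 85 mm) begins 54 mm behind the grasp point. The pads swing forward as they close: fully open they stand 13 mm farther back than shut.
Start: joints at [67.265, 4.979, 10.078, 95.1, 0, 90], TCP at [0.213, 0.507, 0.231] pointing down, gripper open.
Joint ranges: [-179.16, 179.16], [-48.56, 103.87], [-65.8, 70.77], [-126.05, 130.52], [-82.76, 87.17], [-180, 180]. Speed limits (degrees/s): [127.2, 127.2, 147.25, 180, 180, 180].

INTERFACE

Orientations are given as [roll, pitch, yaw] about the fixed x, y, z axes, in that order (R = Rz(yaw) Ry(pitch) Rx(roll)).
In Python, from workcell import bot gives the robot as it stands. The module is installed in compiled form; this text tells all that it offers.
- The arm moves only by the tool arm_command, never from a script. Its argument "increments" is a list of rows, each a list of 7 numbers: the gripper command: -1 is fully open, 1 is shut, values between are in proportion, then the shift along the tool's x, y, z in cm, then the turn, a rotation vector about the tool's x, y, z in degrees. In form: [[gripper, x, y, z, rx, ry, rz], ...]. A call has 1 to 10 rows; each row shifts and turns the commanded pose from where the row before left it, along the tool's axes as they then stand; what a row does not reach is not made up. A row lasts 1/8 s, in which the tool goes at most 62.5 mm and 10.7 degrees, less where a joint would pass 70% of its speed; a pose out of reach is approached as far as the arm can. A call is refused whole if a number of a shift passes 6.25 or a number of a turn 10.7, either way. A call with a gripper value outside its range is refused whole. The fingers move at their own pace and stop on an object; "grip_force" is the grip in N (left out, the last holds). Time passes only in rows, so rows that do not move let the fingers close. It gives the time, the measured TCP pose, the force and the opening at its end, in the units of the state.
- bot.get_obs(): the state, without advancing time (a new reading comes with each control period).
- bot.camera(name): name is "scene" or "top" or "wrist"; returns a dict with "color" (420x560x3 uint8, red, green, blue), "fx", "fy", "cx", "cy" (pixels), "origin" and "attitude" of the camera in the world. Camera axes: x right, y up, looking along -z (the intrinsics and any distortion apply to the point x, -y, -z); pixel columns grow to the right and rows downward; lengths in m; the calibration is good to about 2 mm. A picture is of the moment at which its call begins. There is no depth.
- bot.job_done(): hands the job in, once; it reports no verdict.
The state is a dict: "time": time; "q": joint angles; "qd": joint speeds; "joint_efforts": joint torques, N m; "ee_pos": TCP position; "tcp_rot": TCP orientation; "wrist_force": force on the tool from outside, world axes, zero at the start; "torque": the same for the moment, N m; "opening": finger opening in m.
Only numpy, scipy, OpenCV 4.12 (cv2) and the standard library are available. Lean on these libraries where they do the work, as an engineer would, in place of code of your own. Each camera call takes 0.05 s, during which the arm holds its last target. There are 200 camera calls.

## Working session

There is one attempt and no reset: what is moved stays moved. The work goes in short steps, Python scripts to look and compute and a tool call to move; the robot and the scene stay as the last step left them, time stands still between calls to the robot, and variables do not carry over. Pictures are saved under pics/ and viewed, about 8 in all and at most 12, crops included, and the job is handed in when it is done.

Besides the shell and the picture viewer there is one more tool, called after "Emit:" as name(argument=value, ...), one argument or row to a line, values as JSON. arm_command: Moves the arm, as the interface text tells. Its arguments: {"type":"object","properties":{"increments":{"type":"array"},"grip_force":{"type":"number"}},"required":["increments"]}

```bash
mkdir -p pics; cat > h.py <<'E'
import numpy as np, cv2
from workcell import bot
from scipy.spatial.transform import Rotation as R
def cam(n):
    c=bot.camera(n); return c
def rot(c):
    a=np.array(c["attitude"],float)
    return a if a.shape==(3,3) else R.from_euler('xyz',a,degrees=True).as_matrix()
def ray(c,u,v,z):
    d=rot(c)@np.array([(u-c["cx"])/c["fx"],-(v-c["cy"])/c["fy"],-1.])
    o=np.array(c["origin"]); return o+d*(z-o[2])/d[2]
def proj(c,p):
    q=rot(c).T@(np.array(p)-np.array(c["origin"]))
    return c["cx"]+c["fx"]*q[0]/-q[2], c["cy"]-c["fy"]*q[1]/-q[2]
def save(c,n): cv2.imwrite('pics/'+n,cv2.cvtColor(c["color"],cv2.COLOR_RGB2BGR))
E
python3 - <<'E'
from h import *
for n in("scene","top"):
    c=cam(n); save(c,n+'0.png'); print({k:v for k,v in c.items() if k!="color"})
print(bot.get_obs())
E
```

```text
{'fx': 534.0651198228267, 'fy': 534.0651198228267, 'cx': 275.0864559949088, 'cy': 207.31109176797068, 'origin': array([0.94355362, 0.45741349, 0.91187834]), 'attitude': array([ 30.52211077,  -0.57967246, 132.89086939])}
{'fx': 498.84858992774014, 'fy': 498.84858992774014, 'cx': 288.17804159105395, 'cy': 207.0706807664774, 'origin': array([0.35345517, 0.17596722, 0.96946941]), 'attitude': array([  14.59964786,    0.43438519, -101.71208345])}
{'time': 0.1, 'q': array([6.72658313e+01, 5.00788359e+00, 1.00388683e+01, 9.50985885e+01,
       3.54295505e-04, 8.99985493e+01]), 'qd': array([ 0.08424471, -0.04036861,  0.08777486, -0.08331421,  0.07184809,
        0.02889114]), 'joint_efforts': array([ 1.86767727e-03, -5.21562481e+01,  4.65653622e+01,  1.60198845e-02,
        7.97743269e-05, -9.45058389e-06]), 'ee_pos': array([0.21247222, 0.50708614, 0.23065346]), 'tcp_rot': array([-1.79932396e+02, -3.56006957e-04,  1.57267282e+02]), 'wrist_force': array([-0.05721317, -0.42469797, -0.01695253]), 'torque': array([-0.00474879, -0.01365492,  0.01464147]), 'opening': 0.08537587844385282}
```

View pics/top0.png

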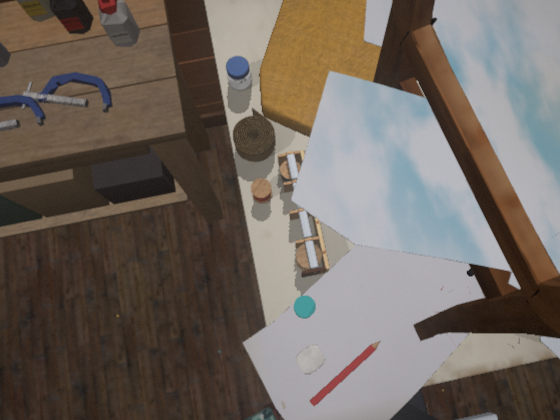

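View pics/scene0.png

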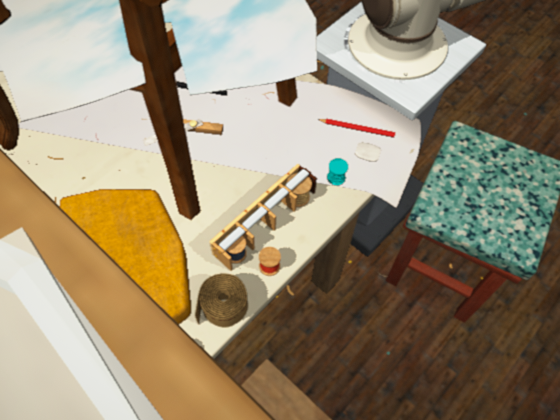

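```bash
cat >> h.py <<'E'
def tri(c1,p1,c2,p2):
    def od(c,p):
        d=rot(c)@np.array([(p[0]-c["cx"])/c["fx"],-(p[1]-c["cy"])/c["fy"],-1.]); return np.array(c["origin"]),d/np.linalg.norm(d)
    o1,d1=od(c1,p1);o2,d2=od(c2,p2)
    t=np.linalg.lstsq(np.c_[d1,-d2],o2-o1,rcond=None)[0]
    a,b=o1+d1*t[0],o2+d2*t[1]; return (a+b)/2,np.linalg.norm(a-b)
E
python3 - <<'E'
from h import *
s=cam("scene");t=cam("top")
for a,b in (((330,72),(20,120)),((295,203),(316,72)),((295,203),(20,120)),((330,72),(316,72)),((261,190),(269,258))):
    print(a,b,tri(t,a,s,b))
print(proj(t,[.213,.507,.231]),proj(s,[.213,.507,.231]))
A=cv2.resize(s["color"][155:275,195:325],None,fx=4.5,fy=4.5,interpolation=cv2.INTER_CUBIC)
B=cv2.resize(t["color"][140:285,235:345],None,fx=4,fy=4,interpolation=cv2.INTER_CUBIC)
cv2.imwrite('pics/a1.png',A[...,::-1]);cv2.imwrite('pics/b1.png',B[...,::-1])
E
```

```text
(330, 72) (20, 120) (array([ 0.77829777, -0.01423287,  0.34174949]), np.float64(0.1873777488641466))
(295, 203) (316, 72) (array([0.50993053, 0.13931243, 0.37328044]), np.float64(0.0005292351808290813))
(295, 203) (20, 120) (array([0.68390125, 0.0568581 , 0.38436697]), np.float64(0.37845590702424853))
(330, 72) (316, 72) (array([0.59401489, 0.13539214, 0.47743582]), np.float64(0.11858020181297783))
(261, 190) (269, 258) (array([0.64095104, 0.1764297 , 0.02859595]), np.float64(0.004663143472664682))
(np.float64(70.67364574022923), np.float64(495.6685812310229)) (np.float64(607.6010108973455), np.float64(154.60182696706647))
```

View pics/a1.png

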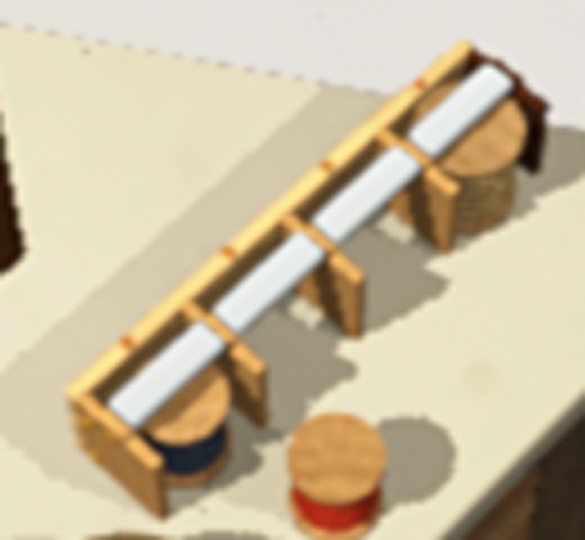

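View pics/b1.png

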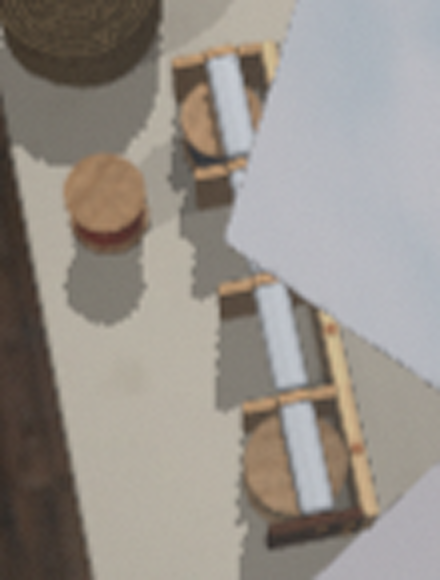

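```bash
cat > m.py <<'E'
from h import *
from scipy.optimize import least_squares
s=cam("scene");t=cam("top")
f=lambda p,k,o:((p[0]+.5)/k-.5+o[0],(p[1]+.5)/k-.5+o[1])
S=[((500,78),-113),((413,146),-58),((312,235),0),((215,328),58),((122,415),113)]
T=[((318,510),-113),((293,395),-58),((236,175),58),((222,57),113)]
P=[];X=[];L=[]
for l,c,k,o in((S,s,4.5,(195,155)),(T,t,4,(235,140))):
    for p,x in l: P.append(ray(c,*f(p,k,o),.062)[:2]);X.append(x/1e3)
P=np.array(P);X=np.array(X)
def fit(P,X):
    def r(v): return (P-np.c_[v[0]+X*np.cos(v[2])-.002*np.sin(v[2]),v[1]+X*np.sin(v[2])+.002*np.cos(v[2])]).ravel()
    q=least_squares(r,[.55,.11,0]); return q.x,np.round(q.fun.reshape(-1,2)*1e3,1)
for sl in(slice(0,5),slice(5,9),slice(0,9)):
    v,e=fit(P[sl],X[sl]); print(v[:2],np.degrees(v[2])); print(e.tolist())
c_,s_=np.cos(v[2]),np.sin(v[2])
W=lambda x,y:v[:2]+np.array([x*c_-y*s_,x*s_+y*c_])
print("rails",W(-.087,.002),W(-.029,.002),W(.029,.002),W(.087,.002))
# red spool: top face ellipse centres, z=.042
a=ray(s,*f((336,459),4.5,(195,155)),.042);b=ray(t,*f((105,194),4,(235,140)),.042)
print("spool",a,b)
m=ray(t,*f((66,194),4,(235,140)),.042),ray(t,*f((146,194),4,(235,140)),.042);print("dia",np.linalg.norm(m[0]-m[1]))
print("turq",ray(t,304,307,.042))
for e in((243,345),(262,280),(238,160)): print("edge",ray(t,*e,0))
for e in((357,203),(330,262)): print("edgeS",ray(s,*e,0))
print("webbing",ray(t,254,137,.05),ray(s,224,297,.05), "jar",ray(t,238,70,.08))
# canvas edges
def pl(c,p,q):
    R_=rot(c);d=[R_@np.array([(u-c["cx"])/c["fx"],-(w-c["cy"])/c["fy"],-1.]) for u,w in(p,q)]
    return np.cross(*d),np.array(c["origin"])
for n,tp,sp in(("rackside",((295,203),(330,72)),((316,72),(20,120))),("robotside",((295,203),(510,270)),((316,72),(316,12)))):
    n1,o1=pl(t,*tp);n2,o2=pl(s,*sp);d=np.cross(n1,n2);print(n,d/np.linalg.norm(d))
E
python3 m.py
python3 - <<'E'
from h import *
c=cam("wrist"); save(c,'w0.png'); print({k:v for k,v in c.items() if k!="color"})
E
```

```text
[0.58325271 0.10688289] -0.5032163687671348
[[2.1, 2.0], [-1.9, -1.4], [0.7, -1.9], [0.8, 0.1], [-1.6, 1.2]]
[0.57640306 0.10979652] 0.012733619524563703
[[2.5, -0.4], [1.9, -0.6], [-4.6, 3.3], [0.2, -2.4]]
[0.58020937 0.10817782] -0.2467458167980729
[[5.1, 1.2], [1.2, -2.4], [3.7, -3.2], [3.8, -1.5], [1.4, -0.6], [-1.3, 0.7], [-1.9, 0.8], [-8.4, 5.2], [-3.6, -0.2]]
rails [0.49321879 0.11055246] [0.55121825 0.11030269] [0.60921771 0.11005291] [0.66721717 0.10980313]
spool [0.64412199 0.17704921 0.042     ] [0.63951976 0.17797768 0.042     ]
dia 0.03884470740800353
turq [0.40092854 0.14380712 0.042     ]
edge [0.35794277 0.26903897 0.        ]
edge [0.46978014 0.21110237 0.        ]
edge [0.72155039 0.21276149 0.        ]
edgeS [0.42409887 0.21054437 0.        ]
edgeS [0.56002238 0.25399699 0.        ]
webbing [0.7434991  0.17127626 0.05      ] [0.75481381 0.17523262 0.05      ] jar [0.87760951 0.17598366 0.08      ]
rackside [-0.88405892  0.4475596  -0.13464857]
robotside [ 0.49543605  0.49702884 -0.71239417]
{'fx': 297.91699444241766, 'fy': 297.91699444241766, 'cx': 278.8906152878363, 'cy': 206.28493474719485, 'origin': array([0.13963592, 0.53849847, 0.37327796]), 'attitude': array([-1.80992167e+01,  3.38520386e-03,  6.72365131e+01])}
```

```bash
python3 - <<'E'
from h import *
s=cam("scene");t=cam("top")
print(tri(t,(187,135),s,(275,362)))
for z in(0,.1,.2,.3): print(z,ray(t,187,135,z),ray(t,170,40,z),ray(s,275,362,z))
B=cv2.resize(s["color"][0:130,180:330],None,fx=3,fy=3)
C=cv2.resize(s["color"][250:420,0:380],None,fx=1.8,fy=1.8)
w=cv2.cvtColor(cv2.imread('pics/w0.png'),cv2.COLOR_BGR2RGB)
cv=np.zeros((420+310,1130,3),np.uint8)
o=np.zeros((600,800,3),np.uint8); ws=cv2.resize(w,(400,300)); o[:300,:400]=ws; o[:270,400:400+312]=cv2.resize(B,(312,270)); o[300:300+300,:670]=cv2.resize(C,(670,300)); cv2.imwrite('pics/mix.png',o[...,::-1])
E
```

```text
(array([0.77653164, 0.30678192, 0.04124946]), np.float64(0.011295619664649939))
0 [0.79799504 0.30731166 0.        ] [1.02832754 0.30966562 0.        ] [0.76621776 0.30506827 0.        ]
0.1 [0.7521411  0.29376359 0.1       ] [0.95871499 0.29587473 0.1       ] [0.78566508 0.32177502 0.1       ]
0.2 [0.70628717 0.28021551 0.2       ] [0.88910244 0.28208385 0.2       ] [0.80511239 0.33848177 0.2       ]
0.3 [0.66043323 0.26666744 0.3       ] [0.81948989 0.26829297 0.3       ] [0.82455971 0.35518852 0.3       ]
```

View pics/mix.png

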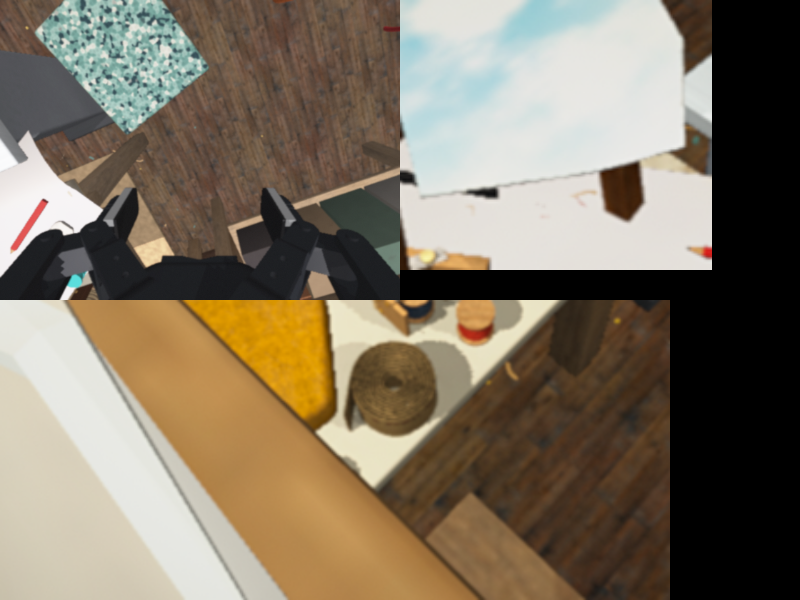

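Emit:
arm_command(
  increments=[
    [1,0,0,0,0,0,-10],
    [1,0,0,0,0,0,-10],
  ],
)

```text
time: 0.7
ee_pos: [0.2125, 0.5073, 0.2313]
tcp_rot: [-180.0, -0.0, 177.6]
wrist_force: [-0.9, -0.7, 0.5]
opening: 0.0512
```

```bash
cat > st.py <<'E'
from h import *
o=bot.get_obs()
for k in("time","q","ee_pos","tcp_rot","wrist_force","opening","joint_efforts"): print(k,np.round(o[k],3))
E
cat > plan.py <<'E'
# plan.py: print increments to reach target pos with orientation (tilt, yaw spin) : tool-frame rows
import sys
from h import *
def target(tilt,az=0.):
    s,c=np.sin(np.radians(tilt)),np.cos(np.radians(tilt))
    z=np.array([0,-s,-c]);y=np.array([-1.,0,0]);x=np.cross(y,z)
    return R.from_euler('z',az,degrees=True)*R.from_matrix(np.c_[x,y,z])
def delta(p,Rt):
    o=bot.get_obs(); R0=R.from_euler('xyz',o["tcp_rot"],degrees=True)
    print("shift tool cm",np.round(R0.inv().apply(np.array(p)-o["ee_pos"])*100,2),"rotvec tool deg",np.round((R0.inv()*Rt).as_rotvec(degrees=True),1),"shift in target-frame cm",np.round(Rt.inv().apply(np.array(p)-o["ee_pos"])*100,2))
E
python3 st.py; python3 -c "
from plan import *
delta([.35,.35,.25],target(0)); delta([.35,.35,.25],target(45))"
```

```text
time 0.7
q [67.266  4.979 10.076 95.1   -0.    69.672]
ee_pos [0.213 0.507 0.231]
tcp_rot [-1.79997e+02 -1.00000e-03  1.77594e+02]
wrist_force [-0.931 -0.684  0.467]
opening 0.051
joint_efforts [ 1.0000e-03 -5.2008e+01  4.6488e+01  2.0000e-03  0.0000e+00  2.3480e+00]
shift tool cm [-14.39 -15.13  -1.87] rotvec tool deg [ -0.   -0.  -92.4] shift in target-frame cm [ 15.73 -13.75  -1.87]
shift tool cm [-14.39 -15.13  -1.87] rotvec tool deg [ 36.1  34.6 -87.2] shift in target-frame cm [ 12.44 -13.75   9.79]
```

Emit:
arm_command(
  increments=[
    [1,0,0,0,0,0,-10.3],
    [1,0,0,0,0,0,-10.3],
    [1,0,0,0,0,0,-10.3],
    [1,0,0,0,0,0,-10.3],
    [1,0,0,0,0,0,-10.3],
    [1,0,0,0,0,0,-10.3],
    [1,0,0,0,0,0,-10.3],
    [1,0,0,0,0,0,-10.3],
    [1,0,0,0,0,0,-10],
  ],
)

```text
time: 1.82
ee_pos: [0.2126, 0.5073, 0.2313]
tcp_rot: [180.0, 0.0, -90.0]
wrist_force: [-0.4, 0.3, -0.5]
opening: 0.0001
```

Emit:
arm_command(
  increments=[
    [1,4.1,-3.8,-0.4,0,0,0],
    [1,4.1,-3.8,-0.4,0,0,0],
    [1,4.1,-3.8,-0.4,0,0,0],
    [1,4.1,-3.8,-0.4,0,0,0],
    [1,4.1,-3.8,-0.4,0,0,0],
    [1,0,0,0,0,9,0],
    [1,0,0,0,0,9,0],
    [1,0,0,0,0,9,0],
    [1,0,0,0,0,9,0],
    [1,0,0,0,0,9,0],
  ],
)

```text
time: 3.08
ee_pos: [0.4016, 0.3016, 0.2516]
tcp_rot: [-179.9, -45.2, -90.4]
wrist_force: [0.0, -0.1, -0.9]
opening: -0.0003
```

```bash
python3 st.py; python3 -c "
from plan import *
c=cam('wrist');save(c,'w1.png');print(c['origin'],c['attitude'])
delta([.494,.111,.11],target(45)); delta([.42,.25,.15],target(45))"
```

```text
time 3.075
q [ 51.394  30.982  32.011 129.345 -26.153 -29.056]
ee_pos [0.402 0.302 0.252]
tcp_rot [-179.903  -45.229  -90.363]
wrist_force [ 0.022 -0.056 -0.894]
opening -0.0
joint_efforts [ -0.761 -80.264  36.649   3.97   -0.347  -1.24 ]
[0.40252384 0.3467574  0.40854952] [2.70107596e+01 9.83542348e-03 1.79678075e+02]
shift tool cm [ 3.48 -9.43 23.19] rotvec tool deg [ 0.3 -1.1  0.1] shift in target-frame cm [ 3.91 -9.29 23.18]
shift tool cm [-3.29 -1.96 10.45] rotvec tool deg [ 0.3 -1.1  0.1] shift in target-frame cm [-3.09 -1.89 10.52]
```

View pics/w1.png

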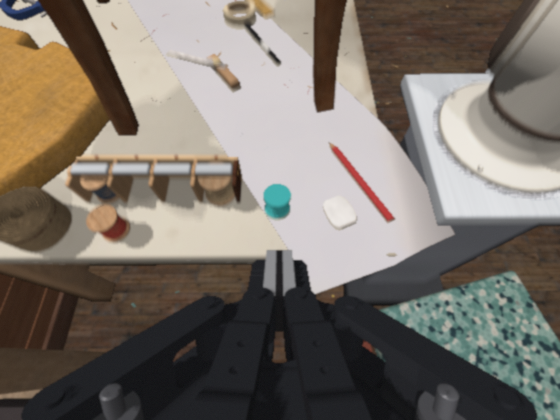

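Emit:
arm_command(
  increments=[
    [1,0.4,-2,3.3,0.3,-0.8,0.1],
    [1,0.4,-2,3.3,0,0,0],
    [1,0.4,-2,3.3,0,0,0],
    [1,0.4,-2,3.3,0,0,0],
    [1,0.4,-2,3.3,0,0,0],
    [1,0,0,0,0,0,0],
  ],
)

```text
time: 3.88
ee_pos: [0.5015, 0.1691, 0.1468]
tcp_rot: [-179.7, -44.2, -90.6]
wrist_force: [0.4, -0.1, 0.6]
opening: -0.0001
```

```bash
python3 st.py; python3 -c "
from plan import *
c=cam('wrist');im=c['color'][60:300,120:400];cv2.imwrite('pics/w2.png',cv2.resize(im,None,fx=2.5,fy=2.5,interpolation=2)[...,::-1])
save(c,'w2full.png')
np.save('w2.npy',c,allow_pickle=True)
for p in ([.493,.111,.062],[.551,.11,.062],[.609,.11,.062],[.667,.11,.062],[.642,.177,.042]):print(proj(c,p))"
```

```text
time 3.875
q [ 36.219  25.07   14.008 108.845 -34.133 -43.936]
ee_pos [0.502 0.169 0.147]
tcp_rot [-179.657  -44.15   -90.609]
wrist_force [ 0.379 -0.1    0.558]
opening -0.0
joint_efforts [ -1.944 -67.398  40.373   4.286  -1.881  -0.374]
(np.float64(289.26455961856146), np.float64(224.25005835978124))
(np.float64(223.38880850488158), np.float64(223.7053962681051))
(np.float64(157.5351594069213), np.float64(224.21171298460678))
(np.float64(91.6784263130925), np.float64(224.7180534124545))
(np.float64(113.53863203973279), np.float64(307.19354914747987))
```

View pics/w2full.png

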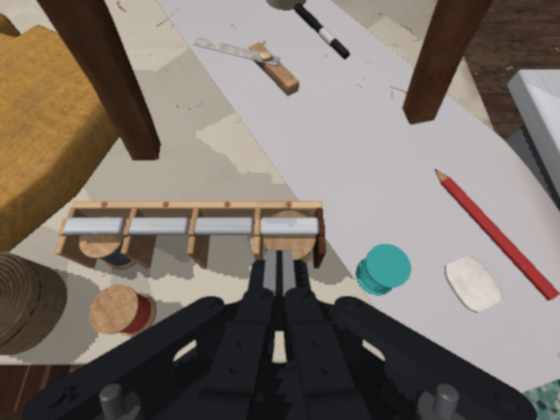

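Emit:
arm_command(
  increments=[
    [1,0.5,0.4,4,0,0,0],
    [1,0.5,0.4,4,0,0,0],
    [1,-0.7,0,0.72,0,0,0],
    [1,-0.7,0,0.72,0,0,0],
    [1,0,0,0,0,0,0],
  ],
)

```text
time: 4.55
ee_pos: [0.4935, 0.1092, 0.0771]
tcp_rot: [-179.6, -44.2, -90.4]
wrist_force: [-0.2, 0.0, 0.2]
opening: -0.0003
```

Emit:
arm_command(
  increments=[
    [1,-0.14,0,0.14,0,0,0],
    [1,-0.14,0,0.14,0,0,0],
  ],
)

```text
time: 4.8
ee_pos: [0.4937, 0.1088, 0.0735]
tcp_rot: [-179.6, -44.2, -90.5]
wrist_force: [-0.1, 0.3, 0.0]
opening: -0.0004
```

Emit:
arm_command(
  increments=[
    [1,-0.14,0,0.14,0,0,0],
    [1,0,0,0,0,0,0],
  ],
)

```text
time: 5.05
ee_pos: [0.4934, 0.1083, 0.0712]
tcp_rot: [-179.6, -44.2, -90.5]
wrist_force: [-0.7, 0.4, 0.4]
opening: 0.0003
```

Emit:
arm_command(
  increments=[
    [1,-0.14,0,0.14,0,0,0],
    [1,0,0,0,0,0,0],
  ],
)

```text
time: 5.3
ee_pos: [0.4934, 0.1082, 0.0691]
tcp_rot: [-179.6, -44.2, -90.5]
wrist_force: [0.1, 0.4, 0.1]
opening: -0.0004
```

Emit:
arm_command(
  increments=[
    [1,-0.14,0,0.14,0,0,0],
    [1,0,0,0,0,0,0],
  ],
)

```text
time: 5.55
ee_pos: [0.4935, 0.1083, 0.0676]
tcp_rot: [-179.6, -44.2, -90.5]
wrist_force: [-1.4, 0.1, 4.2]
opening: -0.0002
```

Emit:
arm_command(
  increments=[
    [1,-0.1,0,0.1,0,0,0],
    [1,0,0,0,0,0,0],
  ],
)

```text
time: 5.8
ee_pos: [0.4936, 0.1083, 0.0675]
tcp_rot: [-179.5, -44.2, -90.5]
wrist_force: [-4.2, 1.3, 13.2]
opening: -0.0002
```

Emit:
arm_command(
  increments=[
    [1,1.4,0,-1.44,0,0,0],
    [1,0,-2.9,0,0,0,0],
    [1,0,-2.9,0,0,0,0],
    [1,0,0,0,0,0,0],
    [1,-1.2,0,1.23,0,0,0],
    [1,-0.1,0,0.1,0,0,0],
    [1,0,0,0,0,0,0],
  ],
)

```text
time: 6.68
ee_pos: [0.5512, 0.1084, 0.0677]
tcp_rot: [-179.5, -44.2, -90.5]
wrist_force: [3.0, 0.8, 4.8]
opening: -0.0
```

Emit:
arm_command(
  increments=[
    [1,-0.1,0,0.1,0,0,0],
    [1,0,0,0,0,0,0],
  ],
)

```text
time: 6.92
ee_pos: [0.5513, 0.1083, 0.0675]
tcp_rot: [-179.5, -44.3, -90.5]
wrist_force: [-0.8, 2.6, 12.5]
opening: -0.0002
```

Emit:
arm_command(
  increments=[
    [1,1.4,0,-1.44,0,0,0],
    [1,0,-2.9,0,0,0,0],
    [1,0,-2.8,0,0,0,0],
    [1,0,0,0,0,0,0],
    [1,-1.2,0,1.23,0,0,0],
    [1,-0.1,0,0.1,0,0,0],
    [1,0,0,0,0,0,0],
  ],
)

```text
time: 7.8
ee_pos: [0.6079, 0.1082, 0.0677]
tcp_rot: [-179.6, -44.2, -90.4]
wrist_force: [1.6, 0.9, 2.7]
opening: 0.0001
```

Emit:
arm_command(
  increments=[
    [1,-0.1,0,0.1,0,0,0],
    [1,0,0,0,0,0,0],
  ],
)

```text
time: 8.05
ee_pos: [0.608, 0.1082, 0.0676]
tcp_rot: [-179.6, -44.2, -90.4]
wrist_force: [-2.2, 0.9, 11.3]
opening: -0.0001
```

Emit:
arm_command(
  increments=[
    [1,2.8,0,-2.9,0,0,0],
    [-0.41,-2.55,-0.82,-2.47,0,0,0],
    [-0.41,-2.55,-0.82,-2.47,0,0,0],
    [-0.41,-2.55,-0.82,-2.47,0,0,0],
    [-0.41,-2.55,-0.82,-2.47,0,0,0],
    [-0.41,-2.2,0,2.3,0,0,0],
    [-0.41,-2.3,0,2.3,0,0,0],
    [-0.41,-1.2,0,1.2,0,0,0],
    [-0.41,0,0,0,0,0,0],
  ],
)

```text
time: 9.18
ee_pos: [0.6411, 0.2501, 0.0242]
tcp_rot: [-179.8, -44.3, -90.3]
wrist_force: [0.2, -0.3, 0.6]
opening: 0.0601
```

```bash
python3 st.py; python3 -c "
from plan import *
c=cam('wrist');save(c,'w3.png')
for p in ([.641,.179,.042],[.661,.179,.042],[.621,.179,.042],[.608,.108,0]):print(np.round(proj(c,p)))
np.save('w3.npy',c,allow_pickle=True)"
```

```text
time 9.175
q [ 35.007  53.242  42.939 108.964 -34.859 -45.369]
ee_pos [0.641 0.25  0.024]
tcp_rot [-179.808  -44.289  -90.33 ]
wrist_force [ 0.165 -0.323  0.585]
opening 0.06
joint_efforts [ 2.0100e-01 -9.0648e+01  4.0284e+01  4.4900e+00 -1.5430e+00  3.0000e-03]
[280. 137.]
[246. 137.]
[314. 137.]
[319. 101.]
```

View pics/w3.png

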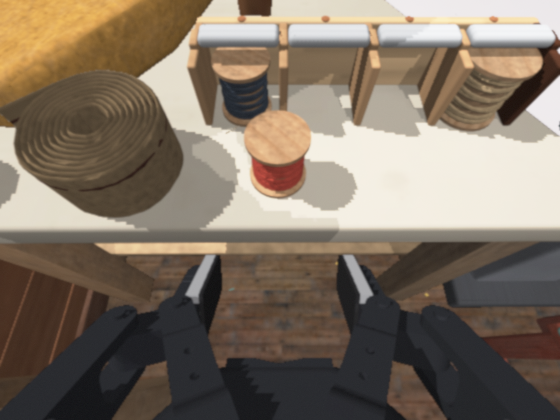

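Emit:
arm_command(
  increments=[
    [-0.41,1.12,0,1.58,0,0,0],
    [-0.41,1.12,0,1.58,0,0,0],
    [-0.41,1.12,0,1.57,0,0,0],
    [-0.41,1.12,0,1.57,0,0,0],
    [-0.41,0,0,0,0,0,0],
  ],
)

```text
time: 9.85
ee_pos: [0.6422, 0.1736, 0.0135]
tcp_rot: [-179.5, -44.1, -90.7]
wrist_force: [0.8, -0.0, -0.7]
opening: 0.0597
```

Emit:
arm_command(
  increments=[
    [-0.41,0,0.5,0,0,0,0],
    [-0.41,0,0.5,0,0,0,0],
    [-0.41,0,0.5,0,0,0,0],
    [-0.41,0,0.5,0,0,0,0],
    [-0.41,0,0.5,0,0,0,0],
    [-0.41,0,0.5,0,0,0,0],
    [-0.41,0,0.5,0,0,0,0],
    [-0.41,0,0.4,0,0,0,0],
    [-0.41,0,0.3,0,0,0,0],
    [-0.41,0,0,0,0,0,0],
  ],
)

```text
time: 11.1
ee_pos: [0.5995, 0.1747, 0.0113]
tcp_rot: [-179.6, -44.2, -90.4]
wrist_force: [0.8, -0.1, 0.6]
opening: 0.0604
```

```bash
python3 st.py; python3 -c "
from plan import *
c=cam('wrist');save(c,'w4.png')
for x in (.608,.628,.588): print(np.round(proj(c,[x,.179,.042])))
np.save('w4.npy',c,allow_pickle=True)"
```

```text
time 11.1
q [ 31.927  40.061  20.744  97.849 -36.317 -48.712]
ee_pos [0.6   0.175 0.011]
tcp_rot [-179.631  -44.202  -90.448]
wrist_force [ 0.809 -0.078  0.648]
opening 0.06
joint_efforts [ 1.4800e-01 -8.1732e+01  4.0468e+01  4.7520e+00 -1.7040e+00  2.3000e-02]
[261. 255.]
[216. 255.]
[307. 255.]
```

View pics/w4.png

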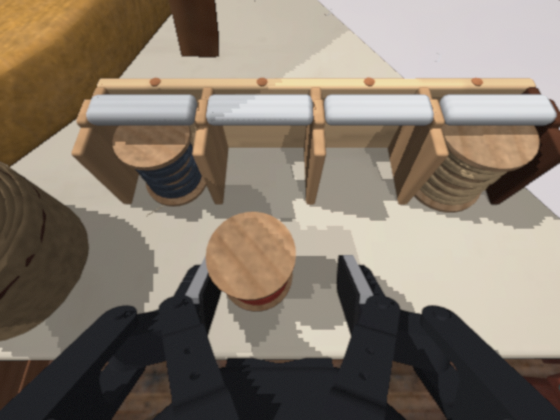

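Emit:
arm_command(
  increments=[
    [-0.41,0,0.3,0,0,0,0],
    [-0.41,0,0.15,0,0,0,0],
    [-0.41,0,0,0,0,0,0],
    [-0.41,0,-0.8,0,0,0,0],
    [-0.41,-1.8,-0.3,-1.75,0,0,0],
    [-0.41,-1.8,-0.2,-1.75,0,0,0],
    [0.72,0,0,0,0,0,0],
    [0.72,0,0,0,0,0,0],
    [0.72,0,0,0,0,0,0],
    [0.72,0,0,0,0,0,0],
  ],
)

```text
time: 12.4
ee_pos: [0.6085, 0.2242, 0.0116]
tcp_rot: [-179.6, -44.2, -90.5]
wrist_force: [-0.1, 0.1, -0.2]
opening: 0.0118
```

```bash
python3 st.py; python3 -c "
from plan import *
c=cam('wrist')
hsv=cv2.cvtColor(c['color'],cv2.COLOR_RGB2HSV)
for x in (.608,): print(np.round(proj(c,[x,.179,.042])),np.round(proj(c,[x,.199,.0]))) 
m=cv2.inRange(hsv,(0,170,60),(6,255,255))|cv2.inRange(hsv,(174,170,60),(180,255,255))
n,l,s,ce=cv2.connectedComponentsWithStats(m)
print([(s[i].tolist(),ce[i].round()) for i in range(1,n) if s[i,4]>60])
im=c['color'];cv2.imwrite('pics/w5.png',im[...,::-1])"
```

```text
time 12.4
q [ 34.807  46.036  29.904 102.862 -34.949 -45.531]
ee_pos [0.609 0.224 0.012]
tcp_rot [-179.594  -44.197  -90.52 ]
wrist_force [-0.076  0.075 -0.193]
opening 0.012
joint_efforts [ 4.4000e-02 -8.6527e+01  4.0904e+01  5.0470e+00 -1.6270e+00 -4.0000e-03]
[281. 162.] [281. 228.]
[]
```

View pics/w5.png

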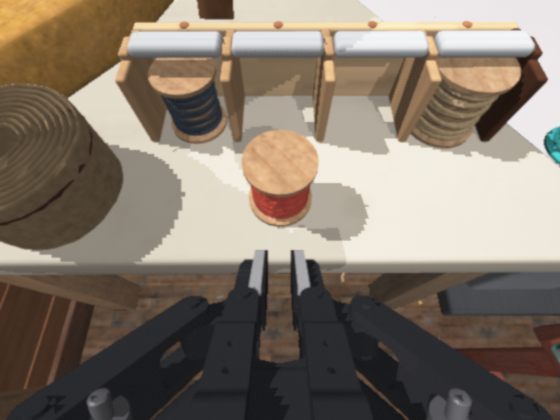

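Emit:
arm_command(
  increments=[
    [0.72,0.7,0,0.68,0,0,0],
    [0.72,0.43,0,0.42,0,0,0],
    [0.72,0.36,0,0.35,0,0,0],
    [0.72,0.36,0,0.35,0,0,0],
    [0.72,0.36,0,0.35,0,0,0],
    [0.72,0.36,0,0.35,0,0,0],
    [0.72,0.36,0,0.35,0,0,0],
    [0.72,0.36,0,0.35,0,0,0],
    [0.72,0.36,0,0.35,0,0,0],
    [0.72,0.36,0,0.35,0,0,0],
  ],
)

```text
time: 13.7
ee_pos: [0.6082, 0.1686, 0.0114]
tcp_rot: [-179.6, -44.2, -90.5]
wrist_force: [0.6, 1.1, -0.3]
opening: 0.012
```

```bash
python3 st.py; python3 -c "
from plan import *
c=cam('wrist')
for y in (.13,.14,.15): print(np.round(proj(c,[.608,y,.042])))
save(c,'w6.png')"
```

```text
time 13.7
q [ 31.141  40.468  21.454  97.617 -36.678 -49.578]
ee_pos [0.608 0.169 0.011]
tcp_rot [-179.602  -44.197  -90.471]
wrist_force [ 0.566  1.136 -0.341]
opening 0.012
joint_efforts [ 7.3000e-02 -8.1294e+01  4.1050e+01  4.8660e+00 -1.7300e+00  8.9000e-02]
[280. 172.]
[280. 190.]
[281. 208.]
```

View pics/w6.png

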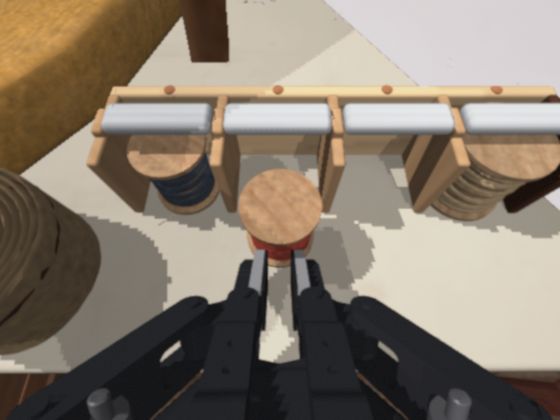

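Emit:
arm_command(
  increments=[
    [0.72,0.36,-0.05,0.35,0,0,0],
    [0.72,0.36,-0.05,0.35,0,0,0],
    [0.72,0.36,0,0.35,0,0,0],
    [0.72,0.36,0,0.35,0,0,0],
    [0.72,0.36,0,0.35,0,0,0],
    [0.72,0.36,0,0.35,0,0,0],
    [0.72,0.29,0,0.28,0,0,0],
    [0.72,0,0,0,0,0,0],
  ],
)

```text
time: 14.75
ee_pos: [0.6091, 0.1344, 0.0115]
tcp_rot: [-179.6, -44.2, -90.5]
wrist_force: [0.8, 0.5, -0.0]
opening: 0.0118
```

Emit:
arm_command(
  increments=[
    [0.72,0.14,0,0.14,0,0,0],
    [0.72,0,0,0,0,0,0],
  ],
)

```text
time: 15.0
ee_pos: [0.6091, 0.1327, 0.0114]
tcp_rot: [-179.6, -44.2, -90.5]
wrist_force: [-0.6, 0.4, 0.4]
opening: 0.012
```

Emit:
arm_command(
  increments=[
    [0.72,0.14,0,0.14,0,0,0],
    [0.72,0,0,0,0,0,0],
  ],
)

```text
time: 15.25
ee_pos: [0.6091, 0.1307, 0.0113]
tcp_rot: [-179.6, -44.2, -90.5]
wrist_force: [0.1, -0.1, -0.4]
opening: 0.0121
```

Emit:
arm_command(
  increments=[
    [0.72,0.11,0,0.1,0,0,0],
    [0.72,0,0,0,0,0,0],
  ],
)

```text
time: 15.5
ee_pos: [0.6092, 0.1297, 0.0115]
tcp_rot: [-179.6, -44.2, -90.5]
wrist_force: [0.0, 4.0, 0.7]
opening: 0.0119
```

Emit:
arm_command(
  increments=[
    [0.72,0.11,0,0.1,0,0,0],
    [0.72,0,0,0,0,0,0],
  ],
)

```text
time: 15.75
ee_pos: [0.6094, 0.1291, 0.0116]
tcp_rot: [-179.5, -44.1, -90.5]
wrist_force: [0.2, 10.5, 0.7]
opening: 0.0118
```

Emit:
arm_command(
  increments=[
    [0.72,-0.36,0,-0.35,0,0,0],
    [0.72,-0.7,0,-0.7,0,0,0],
    [0.72,-1.8,0,-1.75,0,0,0],
    [0.72,-1.8,0,-1.75,0,0,0],
    [0.72,-1.2,0,-2.5,0,0,0],
    [0.72,-1,0,-3,0,0,0],
    [0.72,0,0,0,0,0,0],
  ],
)

```text
time: 16.62
ee_pos: [0.6095, 0.2493, 0.0359]
tcp_rot: [-179.5, -44.2, -90.4]
wrist_force: [0.6, -1.0, -0.3]
opening: 0.0124
```

```bash
python3 st.py; python3 -c "
from plan import *
c=cam('wrist'); s=cam('scene')
print(np.round(proj(c,[.609,.111,.042])),np.round(proj(c,[.609,.131,0])))
o=np.zeros((560,800,3),np.uint8);o[:420,:560]=c['color'];o[420:560,560:800]=0
o[:420,560:800]=cv2.resize(s['color'][150:290,215:295],(240,420));cv2.imwrite('pics/w7.png',o[:420,:,::-1])"
```

```text
time 16.625
q [ 36.354  48.083  35.798 107.49  -34.278 -44.071]
ee_pos [0.609 0.249 0.036]
tcp_rot [-179.535  -44.172  -90.39 ]
wrist_force [ 0.586 -1.02  -0.255]
opening 0.012
joint_efforts [  1.607 -88.575  42.937   5.944  -1.428   0.238]
[280.  73.] [280. 134.]
```

View pics/w7.png

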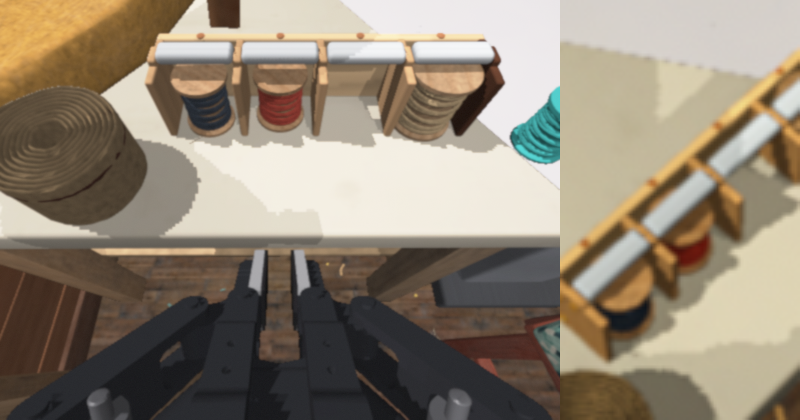

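```bash
python3 -c "
from h import *
print(bot.job_done())"
```

```text
the job is handed in; nothing more can be done
None
```

The job is done and handed in at about 17 s of robot time (limit 64 s).

- **Counting:** With the fingers shut, I touched the rail over gaps 1, 2 and 3 in that order. Each touch pressed with about 11–13 N, and rail 4 was never touched.
- **Pushing:** One finger pushed the red spool about 33 mm along the rack until it stood in front of gap 3. Then two nearly shut fingertips pushed it straight in. The push force rose to 10.5 N where the spool should meet the back board, so I stopped there. Nothing was gripped or lifted.
- **Last checks:** After backing off, the final picture showed the red spool upright and central in the third gap. Its front foot was within about 3 pixels of the computed home position. By eye, the dark and jute spools and the webbing roll looked unmoved; I did not measure them at the end. The gripper was well clear of everything.
- **Disagreement:** The scene and top cameras disagreed by up to about 5–7 mm along the rack. I relied on closer wrist-camera views, which agreed to about 2 mm, and on the contact forces. No other check failed.

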